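# Lean a pipe offcut in the drying stand

## Task

Push the drying stand's sliding foot bar fully home toward the back board. Then lean the thick pipe offcut in the stand: top end resting against the back board between the two strips, foot on the base against the foot bar, square to the board. Leave the other loose things on the bench where they are.

Things in the scene. Friction and masses are not known exactly. Their poses are not given: they have to be found in the camera images.
- stand: Plywood drying stand, fixed to the bench. Origin at bench level, mid-width. x axis: level, from the foot bar to the back board; z up. Base plate 12 mm thick, x -135 to 100, y -80 to 80 mm. Upright back board: front face at x = 86, top at z = 150, y -75 to 75 mm.
- lane (a point): Point on the back board's face where the pipe's top end should rest: stand x = 86, y = 0, z = 125 mm, axes as the stand's. Two upright strips, 8 mm thick, bound the lane at y = -36 and 36 mm. With the bar home, a pipe touching bar, base and board leans at 45 deg, its centre at stand x = 15, y = 0, z = 83 mm.
- foot_bar (a joint): Aluminium foot bar sliding on the base: 156 mm along y, 18 mm thick, top 47 mm above the bench. 0 = drawn out toward the robot, 0.05 m = home toward the back board (rigid end stop, rear face then at stand x = -55 mm). Starts 28 to 50 mm short of home; slides with about 6 N of friction and stays where left.
- bar_front (a point): Middle of the foot bar's front face (the face away from the back board), half-way up the bar; moves with it.
- thick_pipe_centre (a point): Centre of the thick pipe offcut, the job's pipe: dark plastic, 40 mm diameter, 160 mm long, about 0.09 kg, lying on the bench beside the stand (on either side). The y axis of this frame runs along the pipe; both ends are alike.
- thin_pipe_centre (a point): Centre of the other, thinner and shorter pipe offcut (light plastic, 32 mm diameter, 140 mm long, y axis along it), lying on the bench. To be left alone.
- tee: Grey pipe tee, 67x92x42 mm, origin at the centre of its underside. To be left alone.
- coupling: Loose dark pipe coupling standing on end, 54 mm wide, 60 mm high, origin at the centre of its underside. To be left alone.
- elbow: Light pipe elbow, 59x59x42 mm, origin at the centre of its underside, on the 22 mm thick wooden clamping board left of the work. To be left alone.

How it is judged:
By the outcome, as a careful person would: the job done as asked, in the order asked, and still so for the second after the job is handed in, with the robot touching nothing.
It also fails if it takes over 48 s, if anything falls off the work surface, if the arm or the gripper's body presses on something with over 40 N, if the wrist force passes 120 N, or if a joint passes its speed limit or range.

## Robot

A 6-joint arm with a two-finger parallel gripper is mounted at the origin on a cart in front of the work surface, level with it; the furniture and walls round the work are solid. World frame = base frame: x ahead of the robot, y to its left, z up, the work surface at z = 0. Lengths are in m, angles in rad, forces in N, time in s.
With the tool pointing down it reaches from about 0.35 to 0.85 m from the base axis. Payload 8.1 kg.
Tool frame: the origin (TCP) lies on the centre line of the jaws, within the pads' length; the fingertips stand robot.tips_ahead ahead of it and the grasp point (between the pads) lies 8 mm behind it (robot.tips_ahead is the distance from the TCP to the fingertips, in m); z points along the fingers, y is the direction in which the jaws open and shut (so a half turn about z gives the same grasp; the last joint's range is limited). The gripper opens to 93 mm and grips with 3 to 60 N. Pads are 15 mm wide; open, the fingers measure 128 mm over their backs; the gripper's body (75 mm by 188 mm) begins 65 mm behind the grasp point.
Start: joints at [1.223, 0.13, 1.488, -0, 1.523, -0.085], TCP at [0.156, 0.579, 0.23] pointing down, gripper open.
Joint ranges: [-2.96, 2.96], [-0.89, 2.26], [0.02, 2.5], [-1.34, 4.48], [0, 2.73], [-2.66, 2.66]. Speed limits (rad/s): [2.39, 2.39, 2.79, 3.14, 3.14, 3.14].

## Interface

Orientations are given as a rotation vector (axis times angle).
In Python, from plant import monitor, eyes, job, robot gives the robot as it stands.
- The arm moves only by the tool servo_tool, never from a script. Its argument "plan" is a list that holds one entry, the list of rows, each a list of 7 numbers: the closure, from -1 (fully open) to 1 (shut), so that 0 is half open, then the shift along the world's x, y, z in mm, then the turn, a rotation vector about the world's x, y, z in rad. In form: [[[hand, dx, dy, dz, ax, ay, az], ...]]. A call has 1 to 12 rows; each row shifts and turns the commanded pose from where the row before left it; what a row does not reach is not made up. A row lasts 1/10 s, in which the tool goes at most 50 mm and 8.59 degrees, less where a joint would pass 70% of its speed; a pose out of reach is approached as far as the arm can. A call with a gripper value outside its range is refused whole. The fingers move at their own pace and stop on an object; "force" is the grip in N (left out, the last holds). Time passes only in rows, so rows that do not move let the fingers close. It gives the time, the measured TCP pose, the force and the opening at its end, in the units of the state.
- monitor.read_state(): the state, without advancing time (a new reading comes with each control period).
- eyes.read_camera(name): name is "scene" or "top" or "wrist"; returns the picture (384x512x3 uint8, red, green, blue); there is no depth.
- eyes.camera_info(name): a dict with "mtx" (3x3 intrinsics, pixels), "R" (3x3) and "t" (3): a world point X has camera coordinates R X + t. Camera axes: x right, y down, z forward; pixel columns grow to the right and rows downward; lengths in m; the calibration is good to about 2 mm. A picture is of the moment at which its call begins: read the wrist's pose just before it. camera_info takes no time and is no camera call; for the wrist camera it gives the pose at the moment of the call.
- job.close_job(): hands the job in, once; it reports no verdict.
The state is a dict: "t": time; "q": joint angles; "dq": joint speeds; "joint_torque": joint torques, N m; "tool_pos": TCP position; "orientation": TCP orientation; "force": force on the tool from outside, world axes, zero at the start; "wrist_torque": the same for the moment, N m; "opening": finger opening in m.
Only numpy, scipy, OpenCV 4.12 (cv2) and the standard library are available. Lean on these libraries where they do the work, as an engineer would, in place of code of your own. Each camera call takes 0.05 s, during which the arm holds its last target. There are 200 camera calls.

## Working session

There is one attempt and no reset: what is moved stays moved. The work goes in short steps, Python scripts to look and compute and a tool call to move; the robot and the scene stay as the last step left them, time stands still between calls to the robot, and variables do not carry over. Pictures are saved under pics/ and viewed, about 8 in all and at most 12, crops included, and the job is handed in when it is done.

Besides the shell and the picture viewer there is one more tool, called after "Emit:" in YAML: its name, and indented under it one key for each argument. servo_tool: Moves the arm, as the interface text tells. Its arguments: {"type":"object","properties":{"plan":{"type":"array"},"force":{"type":"number"}},"required":["plan"]}

```bash
mkdir -p pics; ls; python3 - <<'E'
from plant import monitor, eyes, job, robot
import cv2, numpy as np
print(robot.tips_ahead); print(monitor.read_state())
for n in ("scene","top"):
    im=eyes.read_camera(n); i=eyes.camera_info(n)
    cv2.imwrite(f"pics/{n}0.png",cv2.resize(im[:,:,::-1],(800,600),interpolation=cv2.INTER_CUBIC))
    print(n,i, -i["R"].T@i["t"])
E
```

```text
pics
0.011
{'t': 0.0, 'q': array([ 1.22262092e+00,  1.31136952e-01,  1.48927863e+00, -3.85648735e-05,
        1.52298074e+00, -8.54192494e-02]), 'dq': array([3.93160482e-04, 9.00683664e-06, 6.39698117e-04, 1.37594823e-03,
       7.30201166e-04, 6.86990774e-06]), 'joint_torque': array([-2.33260354e-03, -5.59837425e+01, -4.91757274e+01,  7.67346891e-02,
        3.54565296e-02, -1.50091469e-04]), 'tool_pos': array([0.15566282, 0.57889252, 0.22860224]), 'orientation': array([-4.11501128e-01, -3.11417120e+00,  2.77957847e-03]), 'force': array([ 0.5956805 , -0.40341915, -0.36979361]), 'wrist_torque': array([-0.03056494, -0.02808929, -0.01484894]), 'opening': 0.09266840417371938}
scene {'mtx': array([[371.86211836,   0.        , 258.62012746],
       [  0.        , 371.86211836, 190.69735742],
       [  0.        ,   0.        ,   1.        ]]), 'R': array([[ 0.78399519, -0.62075181,  0.00432773],
       [-0.47225674, -0.60094514, -0.64485542],
       [ 0.4028959 ,  0.50351975, -0.76429233]]), 't': array([-0.33285519,  0.38846164,  0.95962946])} [ 0.05777973 -0.45636871  0.98537953]
top {'mtx': array([[458.99954462,   0.        , 252.32899968],
       [  0.        , 458.99954462, 189.22191571],
       [  0.        ,   0.        ,   1.        ]]), 'R': array([[-0.01673276, -0.99985322, -0.00368079],
       [-0.99633349,  0.01698255, -0.08385213],
       [ 0.08390233,  0.00226422, -0.99647141]]), 't': array([0.14311571, 0.54036171, 1.25817815])} [0.43521111 0.1310692  1.29957581]
```

View pics/top0.png

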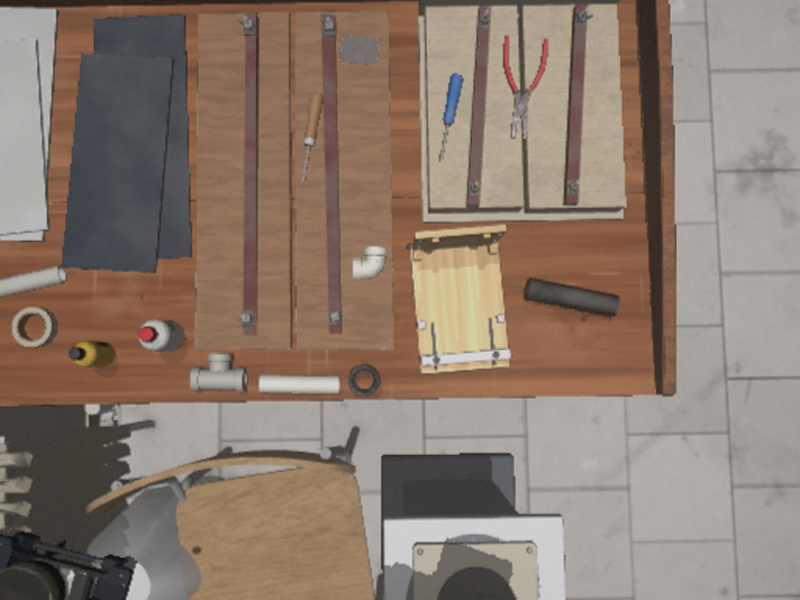

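View pics/scene0.png

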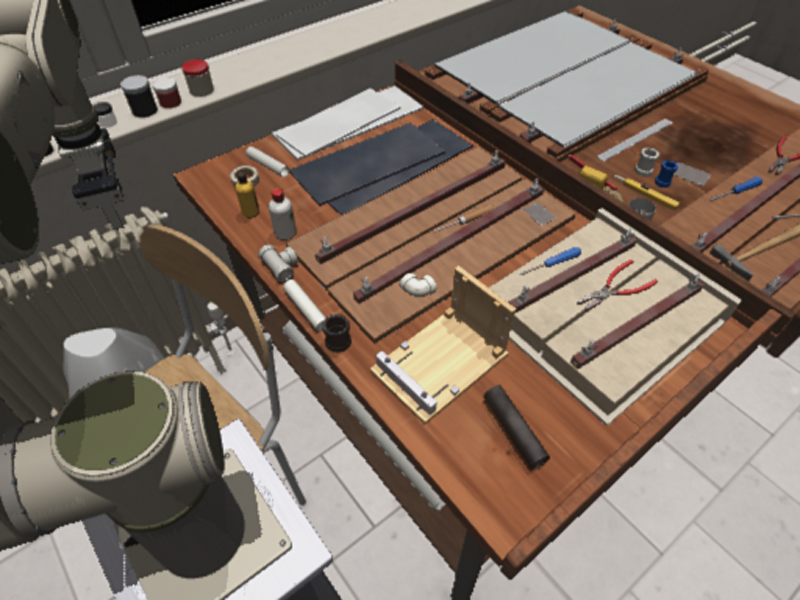

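The top view shows the stand around (460,300), with the bar at (465,356), the back board at (458,236) and the dark pipe running from (527,290) to (617,304), on the robot's right. I'll enlarge a crop of this area for measuring.

```bash
cat > h.py <<'E'
from plant import monitor, eyes, job, robot
import cv2, numpy as np
def ray(i,uv,z):
    d=i["R"].T@np.linalg.solve(i["mtx"],[uv[0],uv[1],1.]); c=-i["R"].T@i["t"]
    return c+d*(z-c[2])/d[2]
def proj(i,X):
    p=(np.asarray(X)@i["R"].T+i["t"])@i["mtx"].T
    return p[...,:2]/p[...,2:]
E
python3 - <<'E'
from h import *
im=eyes.read_camera("top")[135:245,255:405,::-1]
cv2.imwrite("pics/c1.png",cv2.resize(im,None,fx=5,fy=5,interpolation=cv2.INTER_CUBIC))
E
```

```text
(no output)
```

View pics/c1.png

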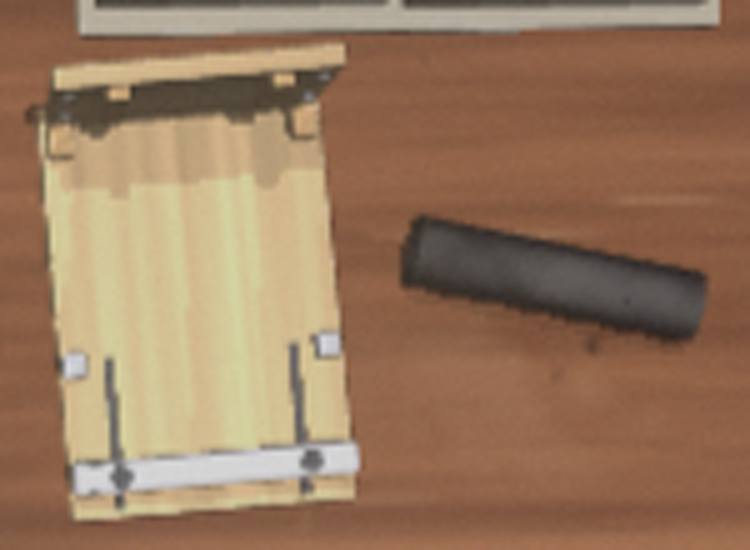

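The crop shows the base's front corners at (75,520) and (354,498), and the front edge of the board top from (55,90) to (345,66). The bar's top runs from (75,465)–(78,495) to (358,443)–(358,470). The pipe runs from (415,250) to (698,306).

```bash
python3 - <<'E'
from h import *
from scipy.optimize import least_squares
i=eyes.camera_info("top")
f=lambda p:np.array([255,135])+(np.array(p)+.5)/5-.5
L=[((75,520),(-.135,.08,.012)),((354,498),(-.135,-.08,.012)),((55,90),(.086,.075,.15)),((345,66),(.086,-.075,.15))]
uv=np.array([f(a) for a,_ in L]);P=np.array([b for _,b in L])
def W(p,X):
    c,s=np.cos(p[2]),np.sin(p[2]);X=np.atleast_2d(X)
    return np.c_[p[0]+c*X[:,0]-s*X[:,1],p[1]+s*X[:,0]+c*X[:,1],X[:,2]]
r=least_squares(lambda p:(proj(i,W(p,P))-uv).ravel(),[.55,0,0])
print("stand",r.x,r.fun.round(2)); p=r.x
c,s=np.cos(p[2]),np.sin(p[2]);Ri=np.array([[c,s],[-s,c]])
for q in [(75,465),(78,495),(358,443),(358,470)]:
    print("bar",Ri@(ray(i,f(q),.047)[:2]-p[:2]))
a,b=ray(i,f((415,250)),.02),ray(i,f((698,306)),.02)
print("pipe",a,b,(a+b)/2,np.linalg.norm(a-b),np.degrees(np.arctan2(*(b-a)[[1,0]])))
m=(a+b)/2; print("pipe in stand",Ri@(m[:2]-p[:2]))
for n,X in [("lane",(.086,0,.125)),("barfront",(-.123,0,.03)),("leanctr",(.015,0,.083)),("home front",(-.073,0,.03))]: print(n,W(p,X))
E
```

```text
stand [0.5437649  0.01925013 0.0663793 ] [-0.7   0.32  0.63 -0.07 -0.49 -0.07  0.56 -0.17]
bar [-0.10374854  0.07651298]
bar [-0.12006344  0.07628841]
bar [-0.10464576 -0.07791665]
bar [-0.11921327 -0.07650504]
pipe [ 0.55186072 -0.10480185  0.02      ] [ 0.51778005 -0.26163191  0.02      ] [ 0.53482039 -0.18321688  0.02      ] 0.16049037428029403 -102.26030075400291
pipe in stand [-0.02235456 -0.20142782]
lane [[0.6295755  0.02495456 0.125     ]]
barfront [[0.42103578 0.01109147 0.03      ]]
leanctr [[0.55873186 0.02024509 0.083     ]]
home front [[0.47092566 0.014408   0.03      ]]
```

Emit:
servo_tool:
  plan:
    - [[1,28,-35,0,0,0,-0.1034],[1,28,-35,0,0,0,-0.1034],[1,28,-35,0,0,0,-0.1034],[1,28,-35,0,0,0,-0.1034],[1,28,-35,0,0,0,-0.1034],[1,28,-35,0,0,0,-0.1034],[1,28,-35,0,0,0,-0.1034],[1,28,-35,0,0,0,-0.1034],[1,0,-36,0,0,0,-0.1034],[1,0,-36,0,0,0,-0.1034],[1,0,-36,0,0,0,-0.1034],[1,0,-36,0,0,0,-0.1034]]
  force: 30

```text
t: 1.35
tool_pos: [0.3795, 0.154, 0.2293]
orientation: [-2.15, -2.29, 0.001]
force: [1.2, -0.3, 0.7]
opening: 0.0026
```

Emit:
servo_tool:
  plan:
    - [[1,0,-36,0,0,0,0],[1,0,-36,0,0,0,0],[1,0,-37,0,0,0,0],[1,0,-37,-20,0,0,0],[1,0,0,-40,0,0,0],[1,0,0,-40,0,0,0],[1,0,0,-30,0,0,0],[1,0,0,-20,0,0,0],[1,0,0,0,0,0,0],[1,0,0,0,0,0,0]]

```text
t: 2.35
tool_pos: [0.3797, 0.0094, 0.0799]
orientation: [-2.145, -2.294, 0.001]
force: [0.6, 0.1, 1.0]
opening: 0.0003
```

```bash
python3 - <<'E'
from h import *
print(monitor.read_state()["tool_pos"])
a=cv2.resize(eyes.read_camera("scene")[180:300,190:350,::-1],(800,600),interpolation=cv2.INTER_CUBIC)
cv2.imwrite("pics/c2.png",a)
E
```

```text
[0.37968556 0.00942902 0.07994119]
```

View pics/c2.png

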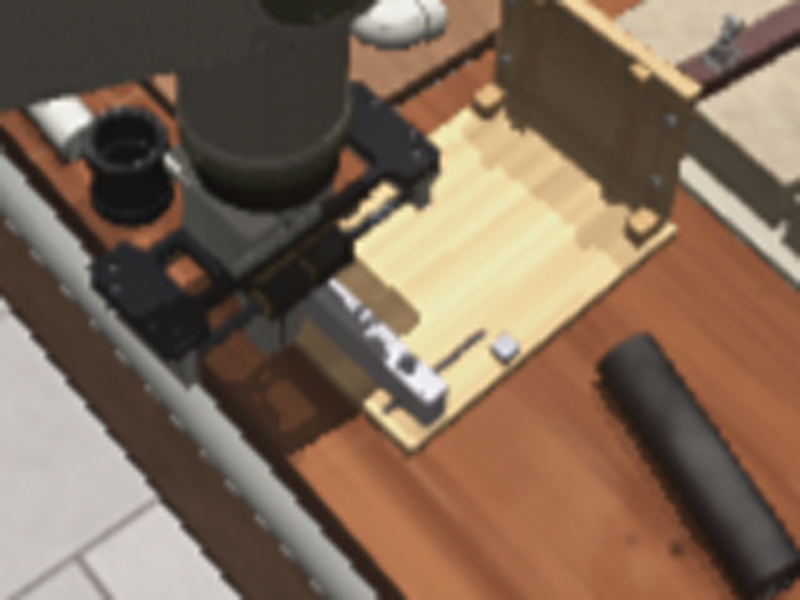

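The view shows the closed gripper in front of the bar, clear of the coupling, with the tips hidden behind the gripper body. I'll lower it and push.

Emit:
servo_tool:
  plan:
    - [[1,0,0,-20,0,0,0],[1,0,0,-17,0,0,0],[1,0,0,-10,0,0,0],[1,0,0,0,0,0,0],[1,8,0.5,0,0,0,0],[1,8,0.5,0,0,0,0],[1,8,0.5,0,0,0,0],[1,8,0.5,0,0,0,0],[1,8,0.5,0,0,0,0],[1,0,0,0,0,0,0]]

```text
t: 3.4
tool_pos: [0.4207, 0.012, 0.0328]
orientation: [-2.145, -2.295, 0.0]
force: [-0.2, -0.1, 0.4]
opening: 0.0008
```

Emit:
servo_tool:
  plan:
    - [[1,7,0.5,0,0,0,0],[1,7,0.5,0,0,0,0],[1,6,0.4,0,0,0,0]]

```text
t: 3.7
tool_pos: [0.4392, 0.0133, 0.0323]
orientation: [-2.144, -2.294, 0.003]
force: [-6.1, -0.9, 6.1]
opening: 0.0002
```

```bash
python3 - <<'E'
from h import *
s=monitor.read_state();print(s["tool_pos"],s["force"])
cv2.imwrite("pics/c3.png",cv2.resize(eyes.read_camera("top")[135:245,255:405,::-1],None,fx=5,fy=5,interpolation=cv2.INTER_CUBIC))
E
```

```text
[0.43924004 0.01332079 0.03233125] [-6.08789088 -0.90515234  6.14351693]
```

View pics/c3.png

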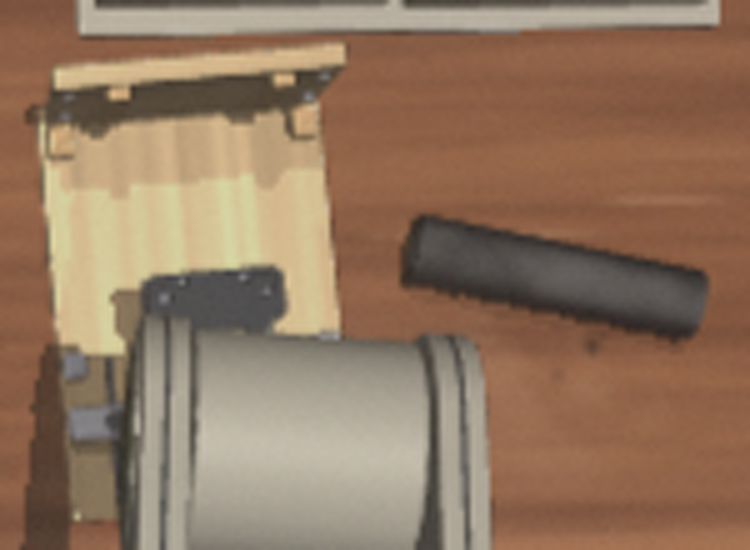

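The bar has moved: its left end is now at (70–115, 405–440), about 15 mm short of home. I'll continue pushing gently to the stop.

Emit:
servo_tool:
  plan:
    - [[1,5,0.3,0,0,0,0],[1,5,0.3,0,0,0,0],[1,3,0.2,0,0,0,0],[1,0,0,0,0,0,0]]

```text
t: 4.15
tool_pos: [0.4524, 0.0142, 0.0322]
orientation: [-2.145, -2.294, 0.001]
force: [-4.0, -0.5, 1.3]
opening: 0.0002
```

Emit:
servo_tool:
  plan:
    - [[1,1,0,0,0,0,0],[1,1,0,0,0,0,0]]

```text
t: 4.35
tool_pos: [0.4539, 0.0143, 0.0322]
orientation: [-2.144, -2.294, 0.002]
force: [-5.7, 2.5, 2.5]
opening: 0.0004
```

Emit:
servo_tool:
  plan:
    - [[1,1,0.1,0,0,0,0],[1,0,0,0,0,0,0]]

```text
t: 4.55
tool_pos: [0.455, 0.0144, 0.0322]
orientation: [-2.144, -2.294, 0.002]
force: [-5.8, 1.0, 2.0]
opening: 0.0006
```

Emit:
servo_tool:
  plan:
    - [[1,1,0.1,0,0,0,0],[1,1,0,0,0,0,0]]

```text
t: 4.75
tool_pos: [0.4564, 0.0145, 0.0322]
orientation: [-2.144, -2.293, 0.003]
force: [-12.2, 1.2, 8.7]
opening: 0.0004
```

Emit:
servo_tool:
  plan:
    - [[1,1,0.1,0,0,0,0],[1,1,0,0,0,0,0]]

```text
t: 4.95
tool_pos: [0.4565, 0.0145, 0.0321]
orientation: [-2.141, -2.291, 0.008]
force: [-24.1, -0.5, 19.9]
opening: 0.0001
```

Emit:
servo_tool:
  plan:
    - [[1,1,0.1,0,0,0,0],[1,0,0,0,0,0,0]]

```text
t: 5.15
tool_pos: [0.4565, 0.0145, 0.0321]
orientation: [-2.14, -2.29, 0.01]
force: [-27.4, -0.9, 23.5]
opening: 0.0003
```

The force rises while the position stays at x = 0.4565, so the bar is at its stop. I'll back off and go above the pipe.

Emit:
servo_tool:
  plan:
    - [[1,-10,-0.7,0,0,0,0],[1,-20,-1.3,0,0,0,0],[0,0,0,40,0,0,0],[-1,0,0,45,0,0,0],[-1,0,-30,20,0,0,-0.04],[-1,15,-35,0,0,0,-0.05],[-1,20,-35,0,0,0,-0.05],[-1,25,-35,0,0,0,-0.05],[-1,25,-35,0,0,0,-0.05],[-1,22,-25,0,0,0,-0.04],[-1,0,0,0,0,0,0],[-1,0,0,0,0,0,0]]
  force: 25

```text
t: 6.35
tool_pos: [0.538, -0.1829, 0.1372]
orientation: [-2.445, -1.972, -0.0]
force: [-0.5, -0.1, -0.5]
opening: 0.0756
```

```bash
python3 - <<'E'
from h import *
from scipy.spatial.transform import Rotation as Ro
s=monitor.read_state();R=Ro.from_rotvec(s["orientation"]).as_matrix();print(s["tool_pos"],s["force"],s["opening"],np.degrees(np.arctan2(R[1,1],R[0,1])),R[:,2])
i=eyes.camera_info("wrist");im=eyes.read_camera("wrist")
np.save("w.npy",np.r_[i["mtx"],i["R"],[i["t"]]])
print(proj(i,[[.5519,-.1048,.02],[.5178,-.2616,.02],[.5348,-.1832,.02]]))
cv2.imwrite("pics/w1.png",im[:,:,::-1])
E
```

```text
[ 0.53796117 -0.18293997  0.13719891] [-0.48081654 -0.05294564 -0.4586814 ] 0.0756074931541799 -12.23149707497207 [-1.55910579e-04  3.12213523e-04 -9.99999939e-01]
[[248.5065852  107.48088886]
 [249.1039207  267.43940581]
 [248.77809516 193.65738745]]
```

View pics/w1.png

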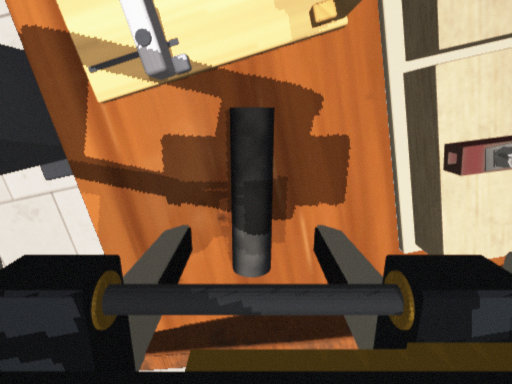

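The wrist view shows the pipe upright at u ≈ 252, v 107–272, within 3 px of the prediction and centred between the fingers. I'll descend and grip.

Emit:
servo_tool:
  plan:
    - [[-1,0,0,-20,0,0,0],[-1,0,0,-35,0,0,0],[-1,0,0,-35,0,0,0],[-1,0,0,-21,0,0,0],[-1,0,0,-10,0,0,0],[-1,0,0,0,0,0,0],[1,0,0,0,0,0,0],[1,0,0,0,0,0,0],[1,0,0,0,0,0,0],[1,0,0,0,0,0,0],[1,0,0,0,0,0,0],[1,0,0,0,0,0,0]]

```text
t: 7.6
tool_pos: [0.5379, -0.1826, 0.0168]
orientation: [2.445, 1.973, 0.0]
force: [-0.2, -0.7, -0.0]
opening: 0.0495
```

Emit:
servo_tool:
  plan:
    - [[1,0,0,0,0,0,0],[1,0,0,0,0,0,0],[1,0,0,5,0,0,0],[1,0,0,30,0,0,0],[1,0,0,40,0,0,0],[1,0,0,40,0,0,0],[1,0,0,40,0,0,0],[1,0,0,20,0,0,0],[1,0,0,0,0,0,0]]

```text
t: 8.5
tool_pos: [0.5401, -0.1834, 0.1964]
orientation: [2.439, 1.969, 0.005]
force: [-0.4, 0.0, -1.3]
opening: 0.0391
```

The grip holds at 39 mm. Next I'll yaw the pipe square to the stand and carry it above the stand.

Emit:
servo_tool:
  plan:
    - [[1,0,20,5,0,0,-0.1434],[1,0,20,5,0,0,-0.1434],[1,0,20,5,0,0,-0.1434],[1,0,20,5,0,0,-0.1434],[1,0,20,5,0,0,-0.1434],[1,0,20,5,0,0,-0.1434],[1,0,20,5,0,0,-0.1434],[1,0,20,5,0,0,-0.1434],[1,0,20,5,0,0,-0.1434],[1,5,8,0,0,0,0],[1,5,8,0,0,0,0],[1,4,7,0,0,0,0]]

```text
t: 9.7
tool_pos: [0.552, 0.0206, 0.2354]
orientation: [3.14, 0.111, -0.002]
force: [-0.4, 0.3, -0.0]
opening: 0.0394
```

Emit:
servo_tool:
  plan:
    - [[1,0,0,0,0.0083,-0.1244,0],[1,0,0,0,0.0083,-0.1244,0],[1,0,0,0,0.0083,-0.1244,0],[1,0,0,0,0.0083,-0.1244,0],[1,0,0,0,0.0083,-0.1244,0],[1,0,0,0,0.0083,-0.1244,0],[1,0,0,0,0.0083,-0.1244,0],[1,0,0,0,0,0,0],[1,0,0,0,0,0,0]]

```text
t: 10.6
tool_pos: [0.5515, 0.02, 0.2366]
orientation: [-2.823, -0.095, -1.313]
force: [-0.0, -0.1, -0.9]
opening: 0.0391
```

```bash
cat >> h.py <<'E'
from scipy.spatial.transform import Rotation as Ro
S=np.array([.5438,.0193,0]); YAW=.0664; RS=Ro.from_rotvec([0,0,YAW]).as_matrix()
def rep():
    s=monitor.read_state();R=RS.T@Ro.from_rotvec(s["orientation"]).as_matrix()
    print("t",s["t"],"stand mm",(RS.T@(s["tool_pos"]-S)*1e3).round(1),"F",(RS.T@s["force"]).round(1),"open",s["opening"])
    print("jaw dev from -y deg",np.degrees([R[0,1],R[2,1]]).round(2),"tilt",np.degrees(np.arctan2(R[0,2],-R[2,2])).round(2),"q",s["q"].round(2))
E
python3 - <<'E'
from h import *
rep()
E
```

```text
t 10.6 stand mm [7.800e+00 2.000e-01 2.366e+02] F [-0.  -0.1 -0.9] open 0.03905083914553788
jaw dev from -y deg [0.03 0.09] tilt 49.87 q [-0.18 -0.88  2.48  0.3   0.7   1.18]
```

Emit:
servo_tool:
  plan:
    - [[1,3,0.2,-15,0,0,0],[1,3,0.2,-20,0,0,0],[1,2,0,-25,0,0,0],[1,0,0,-25,0,0,0],[1,0,0,-20,0,0,0],[1,0,0,0,0,0,0],[1,0,0,0,0,0,0]]

```text
t: 11.3
tool_pos: [0.5781, 0.0215, 0.1359]
orientation: [-2.833, -0.097, -1.285]
force: [0.5, 0.4, -0.9]
opening: 0.039
```

```bash
python3 - <<'E'
from h import *
rep()
cv2.imwrite("pics/s4.png",cv2.resize(eyes.read_camera("scene")[180:300,190:350,::-1],(800,600),interpolation=cv2.INTER_CUBIC))
E
```

```text
t 11.3 stand mm [ 3.430e+01 -1.000e-01  1.359e+02] F [ 0.6  0.4 -0.9] open 0.03904048376621498
jaw dev from -y deg [ 0.15 -0.05] tilt 48.79 q [-0.16 -0.56  2.5   0.45  0.41  1.  ]
```

View pics/s4.png

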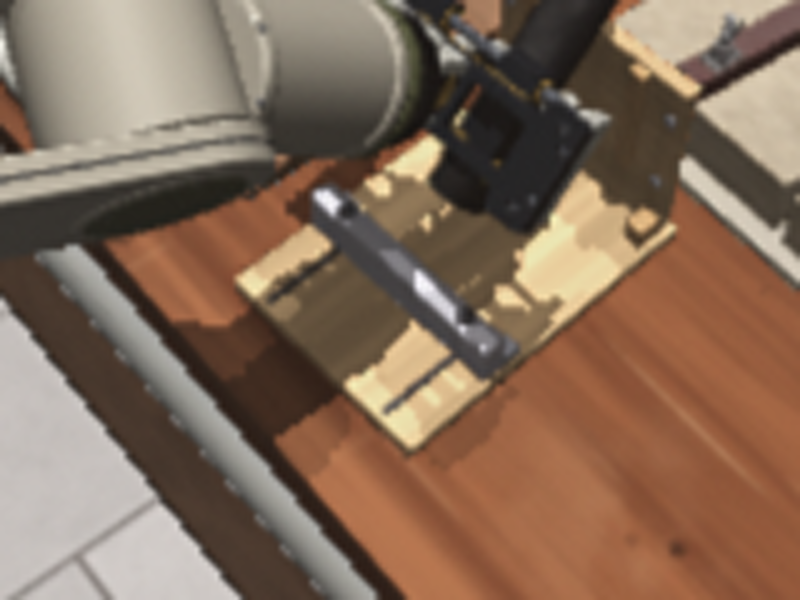

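The view shows the pipe in the gripper, leaning over the stand, and the bar home at its end blocks. Joint 3 has hit its limit of 2.5, so a 50° forward tool tilt can't be reached this close in. I'll set the pipe back on the bench, now parallel to the stand's x axis. Then I'll regrip it with the tool tilted 30° the other way, which leaves only about 20° of tilt for the final pose.

Emit:
servo_tool:
  plan:
    - [[1,-5,0,25,0,0,0],[1,-5,0,30,0,0,0],[1,-5,0,30,0,0,0],[1,0,-10,10,-0.0081,0.1214,0],[1,0,-20,0,-0.0081,0.1214,0],[1,0,-20,0,-0.0081,0.1214,0],[1,0,-20,0,-0.0081,0.1214,0],[1,0,-20,0,-0.0081,0.1214,0],[1,0,-20,0,-0.0081,0.1214,0],[1,0,-20,0,-0.0081,0.1214,0],[1,0,-20,0,0,0,0],[1,0,0,0,0,0,0]]

```text
t: 12.55
tool_pos: [0.5641, -0.1316, 0.2328]
orientation: [3.139, 0.101, 0.006]
force: [-0.6, 0.3, 0.0]
opening: 0.0391
```

```bash
python3 - <<'E'
from h import *
rep(); print(monitor.read_state()["tool_pos"])
E
```

```text
t 12.55 stand mm [  10.3 -151.9  232.8] F [-0.6  0.3  0. ] open 0.03913509041463514
jaw dev from -y deg [-0.11  0.06] tilt 0.21 q [-0.32  0.07  1.55  0.    1.52  1.19]
[ 0.56413694 -0.13159302  0.23283999]
```

Emit:
servo_tool:
  plan:
    - [[1,-25,-29,-10,0,0,0],[1,-24,-29,-25,0,0,0],[1,0,0,-40,0,0,0],[1,0,0,-40,0,0,0],[1,0,0,-40,0,0,0],[1,0,0,-30,0,0,0],[1,0,0,-20,0,0,0],[1,0,0,-5,0,0,0],[1,0,0,0,0,0,0],[1,0,0,0,0,0,0]]

```text
t: 13.55
tool_pos: [0.5159, -0.1875, 0.0247]
orientation: [3.139, 0.106, 0.012]
force: [0.2, 0.2, -0.3]
opening: 0.0393
```

Emit:
servo_tool:
  plan:
    - [[1,0,0,-5,0,0,0],[1,0,0,-2.5,0,0,0],[1,0,0,0,0,0,0],[-0.4,0,0,0,0,0,0],[-0.4,0,0,0,0,0,0],[-0.4,0,0,0,0,0,0],[-0.4,0,0,1,-0.0087,0.1307,0],[-0.4,0,0,1,-0.0087,0.1307,0],[-0.4,0,0,0,-0.0087,0.1307,0],[-0.4,0,0,0,-0.0087,0.1307,0],[-0.4,0,0,0,0,0,0],[-0.4,0,0,0,0,0,0]]

```text
t: 14.75
tool_pos: [0.5145, -0.1865, 0.0148]
orientation: [3.019, 0.103, -0.806]
force: [-0.5, 0.5, -0.6]
opening: 0.0653
```

```bash
python3 - <<'E'
from h import *
rep(); print(monitor.read_state()["tool_pos"])
cv2.imwrite("pics/s5.png",cv2.resize(eyes.read_camera("scene")[180:330,190:390,::-1],(800,600),interpolation=cv2.INTER_CUBIC))
E
```

```text
t 14.75 stand mm [ -42.9 -203.4   14.8] F [-0.4  0.5 -0.6] open 0.06527616137722211
jaw dev from -y deg [ 0.07 -0.13] tilt -29.9 q [-0.32  0.68  1.3  -0.19  1.66  1.22]
[ 0.51453707 -0.18654354  0.01477713]
```

View pics/s5.png

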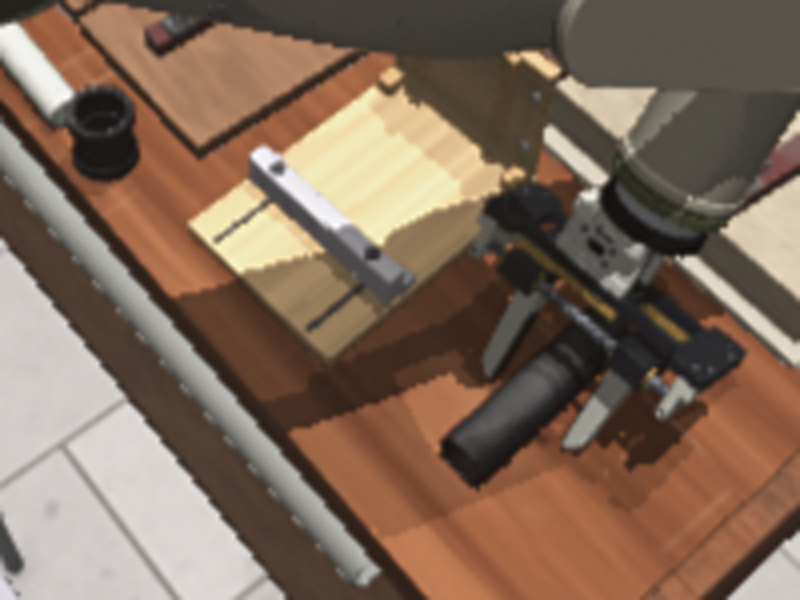

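The view shows the pipe between the open, tilted fingers and the bar resting at its stop. I'll raise 4 mm, grip and lift.

Emit:
servo_tool:
  plan:
    - [[-0.4,0,0,4,0,0,0],[1,0,0,0,0,0,0],[1,0,0,0,0,0,0],[1,0,0,0,0,0,0],[1,0,0,0,0,0,0],[1,0,0,0,0,0,0],[1,0,0,5,0,0,0],[1,0,0,35,0,0,0],[1,0,0,45,0,0,0],[1,0,0,45,0,0,0],[1,0,0,45,0,0,0],[1,0,0,15,0,0,0]]
  force: 30

```text
t: 16.0
tool_pos: [0.5163, -0.1876, 0.2167]
orientation: [3.02, 0.1, -0.79]
force: [-0.0, 0.8, -0.4]
opening: 0.0392
```

Emit:
servo_tool:
  plan:
    - [[1,6,30,2,0.0083,-0.1244,0],[1,6,30,2,0.0083,-0.1244,0],[1,6,30,2,0.0083,-0.1244,0],[1,6,30,2,0.0083,-0.1244,0],[1,6,30,2,0.0083,-0.1244,0],[1,6,28,0,0.0083,-0.1244,0],[1,6,28,0,0.0083,-0.1244,0],[1,0,0,0,0,0,0],[1,0,0,0,0,0,0]]

```text
t: 16.9
tool_pos: [0.5552, 0.0194, 0.22]
orientation: [-3.079, -0.106, -0.547]
force: [-0.0, -0.0, -0.5]
opening: 0.039
```

```bash
python3 - <<'E'
from h import *
rep(); print(monitor.read_state()["tool_pos"])
cv2.imwrite("pics/s6.png",cv2.resize(eyes.read_camera("scene")[150:300,190:390,::-1],(800,600),interpolation=cv2.INTER_CUBIC))
E
```

```text
t 16.9 stand mm [ 11.4  -0.6 220. ] F [-0.  -0.  -0.5] open 0.039037057386076254
jaw dev from -y deg [ 0.15 -0.03] tilt 20.13 q [-0.09 -0.33  1.98  0.06  1.15  1.39]
[0.55521111 0.01942407 0.22004866]
```

View pics/s6.png

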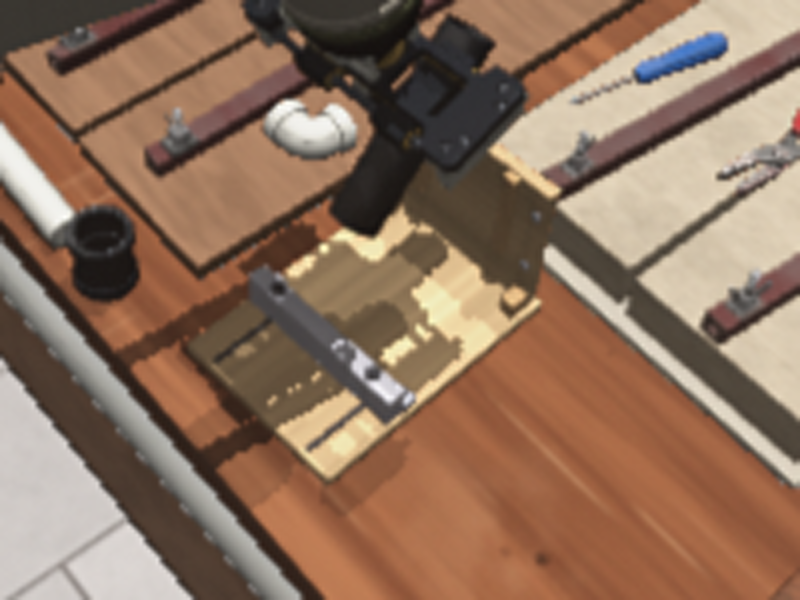

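The view shows the pipe leaning over the stand at about the right angle, and this pose is reachable. Next I'll descend to just above the base.

Emit:
servo_tool:
  plan:
    - [[1,4.5,0.9,-15,0,0,0],[1,0,0,-25,0,0,0],[1,0,0,-30,0,0,0],[1,0,0,-25,0,0,0],[1,0,0,-15,0,0,0],[1,0,0,-10,0,0,0],[1,0,0,0,0,0,0],[1,0,0,0,0,0,0]]

```text
t: 17.75
tool_pos: [0.5618, 0.0194, 0.1017]
orientation: [-3.079, -0.103, -0.55]
force: [-0.3, 0.2, -0.1]
opening: 0.0393
```

Emit:
servo_tool:
  plan:
    - [[1,0,0,-4,0,0,0],[1,0,0,-3,0,0,0],[1,0,0,0,0,0,0]]

```text
t: 18.05
tool_pos: [0.5608, 0.02, 0.0938]
orientation: [-3.078, -0.104, -0.55]
force: [0.1, -0.0, -0.7]
opening: 0.0396
```

```bash
python3 - <<'E'
from h import *
rep()
E
```

```text
t 18.05 stand mm [17.  -0.4 93.8] F [ 0.1 -0.  -0.7] open 0.03961845463474327
jaw dev from -y deg [ 0.08 -0.05] tilt 20.25 q [-0.09 -0.19  2.1   0.07  0.88  1.37]
```

Emit:
servo_tool:
  plan:
    - [[1,0,0,-3,0,0,0],[1,0,0,-2,0,0,0],[1,0,0,0,0,0,0]]

```text
t: 18.35
tool_pos: [0.5605, 0.02, 0.0884]
orientation: [-3.079, -0.104, -0.549]
force: [-0.3, -0.3, -1.7]
opening: 0.0393
```

Emit:
servo_tool:
  plan:
    - [[1,0,0,-1.5,0,0,0],[1,0,0,0,0,0,0]]

```text
t: 18.55
tool_pos: [0.5608, 0.02, 0.0871]
orientation: [-3.078, -0.104, -0.549]
force: [-0.0, 0.4, -0.6]
opening: 0.0392
```

Emit:
servo_tool:
  plan:
    - [[1,0,0,-1.5,0,0,0],[1,0,0,0,0,0,0]]

```text
t: 18.75
tool_pos: [0.5612, 0.0199, 0.0861]
orientation: [-3.078, -0.104, -0.551]
force: [-0.5, -0.2, 1.5]
opening: 0.0392
```

The foot touches the base at z ≈ 86 mm, as predicted. Now I'll slide it back until it meets the bar.

Emit:
servo_tool:
  plan:
    - [[1,-1.5,-0.1,0.3,0,0,0],[1,-1.5,-0.1,0,0,0,0],[1,0,0,0,0,0,0]]

```text
t: 19.05
tool_pos: [0.5579, 0.0197, 0.0863]
orientation: [-3.078, -0.104, -0.55]
force: [1.6, 0.1, 0.4]
opening: 0.0392
```

Emit:
servo_tool:
  plan:
    - [[1,-1,-0.1,0,0,0,0],[1,-0.5,0,0,0,0,0],[1,0,0,0,0,0,0]]

```text
t: 19.35
tool_pos: [0.5564, 0.0196, 0.0862]
orientation: [-3.078, -0.104, -0.55]
force: [0.2, 0.0, 1.5]
opening: 0.0392
```

Emit:
servo_tool:
  plan:
    - [[1,-0.7,0,0,0,0,0],[1,0,0,0,0,0,0]]

```text
t: 19.55
tool_pos: [0.5558, 0.0196, 0.0863]
orientation: [-3.078, -0.104, -0.55]
force: [0.7, -0.2, 1.3]
opening: 0.0388
```

Emit:
servo_tool:
  plan:
    - [[1,-0.7,0,0,0,0,0],[1,0,0,0,0,0,0]]

```text
t: 19.75
tool_pos: [0.555, 0.0196, 0.0862]
orientation: [-3.078, -0.104, -0.55]
force: [1.3, -0.2, 0.7]
opening: 0.0393
```

Emit:
servo_tool:
  plan:
    - [[1,-0.8,0,0,0,0,0],[1,0,0,0,0,0,0]]

```text
t: 19.95
tool_pos: [0.5545, 0.0196, 0.0865]
orientation: [-3.078, -0.104, -0.551]
force: [2.9, -0.5, 1.5]
opening: 0.0394
```

Emit:
servo_tool:
  plan:
    - [[1,-0.8,0,0,0,0,0],[1,0,0,0,0,0,0]]

```text
t: 20.15
tool_pos: [0.5541, 0.0196, 0.0868]
orientation: [-3.078, -0.104, -0.553]
force: [5.5, 0.1, 1.4]
opening: 0.0395
```

The bar contact is felt: force rises to 3–5 N and the position stalls at x ≈ 0.5545. I'll relieve that slightly, then rotate about the foot from 50° to about 46° of lean.

Emit:
servo_tool:
  plan:
    - [[1,0.7,0,0,0,0,0],[1,0.8,0.05,-0.7,-0.0012,0.0175,0],[1,0.8,0.05,-0.7,-0.0012,0.0175,0],[1,0.8,0.05,-0.7,-0.0012,0.0175,0],[1,0.8,0.05,-0.7,-0.0012,0.0175,0],[1,0,0,0,0,0,0]]

```text
t: 20.75
tool_pos: [0.5578, 0.0199, 0.0834]
orientation: [-3.098, -0.105, -0.44]
force: [5.9, -0.4, 4.2]
opening: 0.039
```

```bash
python3 - <<'E'
from h import *
rep()
cv2.imwrite("pics/s7.png",cv2.resize(eyes.read_camera("scene")[170:290,210:370,::-1],(800,600),interpolation=cv2.INTER_CUBIC))
E
```

```text
t 20.75 stand mm [14.1 -0.4 83.4] F [ 5.9 -0.8  4.2] open 0.03902840871188215
jaw dev from -y deg [ 0.08 -0.04] tilt 16.18 q [-0.08 -0.12  2.05  0.05  0.94  1.39]
```

View pics/s7.png

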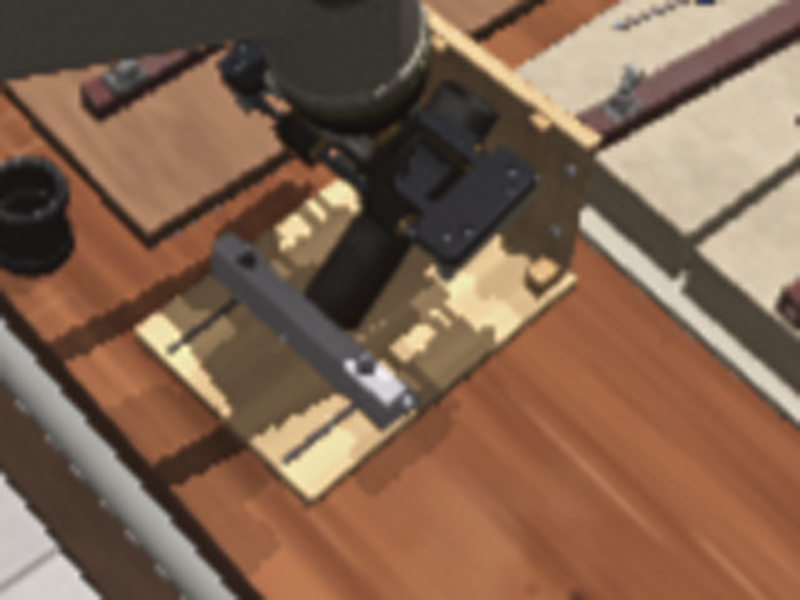

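The pipe's foot sits against the bar and the base, near mid-width. I'll relieve the load, release and retreat along the tool axis.

Emit:
servo_tool:
  plan:
    - [[1,0.7,0,0,0,0,0],[1,0,0,0,0,0,0],[0,0,0,0,0,0,0],[-0.2,0,0,0,0,0,0],[-0.6,0,0,0,0,0,0],[-0.6,0,0,0,0,0,0],[-0.6,0,0,0,0,0,0]]

```text
t: 21.5
tool_pos: [0.5574, 0.0199, 0.0828]
orientation: [-3.098, -0.105, -0.44]
force: [0.6, 0.3, 0.7]
opening: 0.0724
```

Emit:
servo_tool:
  plan:
    - [[-0.6,-3,-0.2,10,0,0,0],[-0.6,-7,-0.5,25,0,0,0],[-0.6,-10,-0.7,35,0,0,0],[-0.6,-10,-0.7,35,0,0,0],[-0.6,-10,-0.7,35,0,0,0],[-0.6,-20,-20,30,0,0,0],[-0.6,-30,-30,10,0,0,0],[-0.6,-20,-40,0,0,0,0],[-0.6,0,-40,0,0,0,0],[-0.6,0,-40,0,0,0,0],[-0.6,0,0,0,0,0,0]]

```text
t: 22.6
tool_pos: [0.4471, -0.1571, 0.2642]
orientation: [-3.101, -0.097, -0.443]
force: [-0.4, 0.3, -0.1]
opening: 0.0745
```

```bash
python3 - <<'E'
from h import *
rep()
a=cv2.resize(eyes.read_camera("scene")[170:290,210:370,::-1],(500,375),interpolation=cv2.INTER_CUBIC)
b=cv2.resize(eyes.read_camera("top")[140:240,255:335,::-1],(300,375),interpolation=cv2.INTER_CUBIC)
cv2.imwrite("pics/s8.png",np.hstack([a,b]))
E
```

```text
t 22.6 stand mm [-108.2 -169.6  264.2] F [-0.3  0.4 -0.1] open 0.07445431565182739
jaw dev from -y deg [-0.23  0.07] tilt 16.26 q [-0.58 -0.5   2.01  0.17  1.41  0.92]
```

View pics/s8.png

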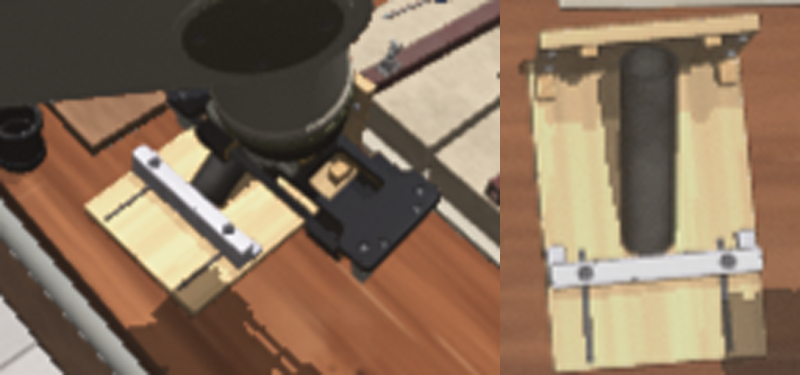

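The top crop shows the pipe leaning between the strips, with its foot against the bar and the bar against its stop blocks. I'll compare this numerically with the ideal pose.

```bash
python3 - <<'E'
from h import *
rep()
i=eyes.camera_info("top"); im=eyes.read_camera("top")
def pw(X): return proj(i,np.asarray(X)/1e3@RS.T+S)
full=lambda x,y:(255+x*80/300,140+y*100/375)
# predicted silhouette of ideal pipe: sample surface
a=np.array([1,0,1])/2**.5; n=np.array([-1,0,1])/2**.5; c=np.array([15,0,83.])
for y0 in (0,):
  T=np.linspace(0,6.28,60); pts=np.array([c+l*a+20*(np.cos(t)*n+np.sin(t)*np.array([0,1,0])) for l in (-80,80) for t in T])
hull=cv2.convexHull(pw(pts).astype(np.float32)); M=np.zeros(im.shape[:2],np.uint8); cv2.fillConvexPoly(M,hull.astype(int),1)
d=(im.max(2)<85).astype(np.uint8); d[:,:270]=0; d[:,325:]=0; d[:150]=0; d[:, :]*=1; d[212:]=0
d=cv2.morphologyEx(d,cv2.MORPH_OPEN,np.ones((5,5)))
for v in range(156,210,6):
  g=lambda m:(np.flatnonzero(m[v])[[0,-1]] if m[v].any() else None)
  print(v,"seen",g(d),"ideal",g(M))
print("ideal hull v",hull[...,1].min(),hull[...,1].max())
print("bar home rear/front top at y=0,±70",pw([[-55,70,47],[-73,70,47],[-55,-70,47],[-73,-70,47]]).round(1))
cv2.imwrite("pics/s9.png",cv2.resize(im[140:240,255:335,::-1],(480,600),interpolation=cv2.INTER_CUBIC))
E
```

```text
t 22.7 stand mm [-107.5 -166.1  263.8] F [-0.3 -0.4  0.1] open 0.07473008623827294
jaw dev from -y deg [-0.07 -0.06] tilt 16.23 q [-0.57 -0.51  2.01  0.17  1.41  0.93]
156 seen [287 301] ideal [286 302]
162 seen [287 301] ideal [286 302]
168 seen [287 301] ideal [286 302]
174 seen [287 301] ideal [286 302]
180 seen [287 292] ideal [287 302]
186 seen None ideal [287 302]
192 seen [287 291] ideal [287 302]
198 seen [287 291] ideal [287 302]
204 seen None ideal [287 301]
ideal hull v 151.73674 207.7836
bar home rear/front top at y=0,±70 [[270.4 209.5]
 [271.  216.1]
 [321.5 205.3]
 [322.2 211.8]]
```

View pics/s9.png

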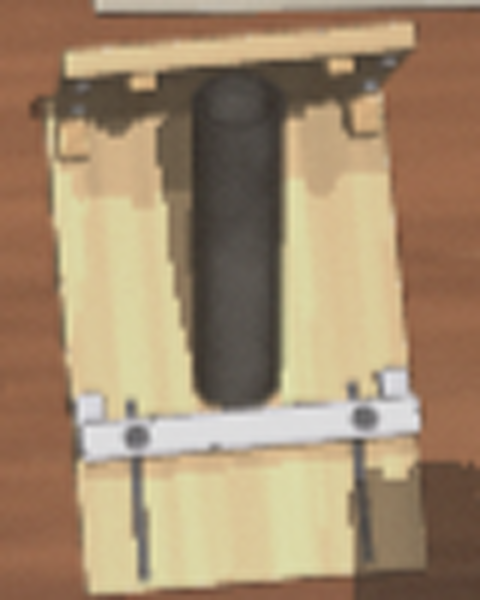

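```bash
python3 -c "
from plant import job
print(job.close_job())"
```

```text
the job is handed in; nothing more can be done
None
```

The foot bar is pushed home, the thick pipe is leaning in the stand as asked, and I handed the job in at about 22.7 s. I never moved near the other loose things, but I did not check their positions at the end.

- **Foot bar:** I pushed it until the tool stopped at x = 0.4565 m while the force rose to about 27 N. In the last top view it sits against its stop blocks. Its rear edge read about 1 pixel (roughly 2 mm) short of the predicted home line, which is within the calibration error.
- **Pipe:** A first attempt at the final pose put joint 3 at its limit. I laid the pipe back on the bench and regripped it with the tool tilted 30° the other way. I then set its foot on the base, slid it back until it met the bar, and lowered it from 50° to about 46° before letting go.
- **Final check:** In the upper part of the pipe, both edges matched the ideal 45° pose within 1 pixel, centred between the strips. Lower down the shading was too light to read the right edge, and some rows could not be read at all. The left edge agreed wherever it was readable.
- **Not confirmed:** While seating the pipe I pressed back on the bar with 5–6 N, close to its sliding friction. It may have moved by less than 1 mm, and I did not push it again.

The gripper ended up clear of everything, at a height of 0.26 m beside the stand.

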